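# Load the strap-end die into the bench cleaner through its sprung leaves and start it

### The job

Take the longer of the two strap-end cutting dies by its wooden handle bar, push it down between the two clear sprung leaves on top of the bench cleaner and, with the leaves held open, set it gently (do not drop it) flat on the bed between the two low rails, lengthwise and about midway along the opening, then let go and withdraw so that both leaves swing fully shut. Only once they are shut, press the start button on top of the machine all the way down and let it come up again. Leave the shorter die, the wooden slicker, the awl and the can where they are.

Things in the scene. Friction and masses are not known exactly. Their poses are not given: they have to be found in the camera images.
- strap_die: long strap-end cutting die, upright: dark steel base 130 mm long (its y), 38 wide (x), 18 high, square at -y, rounded at +y; about 0.4 kg, varies. Above it, on two posts 14 mm wide, 28 mm either side of the middle, a wooden handle bar 18 mm wide (x), 80 long (y), from 34 to 58 mm above the underside. Origin: middle of the underside, z up. Pinch across the bar's middle. Either end may lead
- machine: bench cleaner, grey box fixed to the table, 290 mm (x) by 310 (y), top at 130 mm. Origin on the table under the middle of the opening in its top; the box reaches 125 mm to -y and 185 mm to +y of it. The opening, 168 mm (x) by 202 (y), has upright walls down to the bed and is closed by the two leaves; inside, open the gripper no wider than letting go needs. Stands turned by up to 0.3 rad
- bed (a point): middle of the flat bed, 35 mm above the table, 95 mm below the machine's top; axes as the machine's. Rails 6 mm high run along y, inner faces 31 mm either side of the middle, so the 38 mm die has 12 mm to spare each side. The die's length goes along y. Lying so, it is clear of the leaves' swing
- leaf_near (a joint): near leaf of the flap: smooth clear plate 69 mm (x) by 194 (y), 3 thick, hinged along the opening's near long edge, 82 mm to -x of the bed's middle, 126 mm above the table. 0 = shut, level; grows in rad as it swings down inside, to 1.52. A 26 mm gap is left between the leaves. Spring shuts it: 0.16 N m when shut, 0.18 at 1 rad; the pair takes 5 to 8 N to open; the die's weight does not open it
- leaf_far (a joint): far leaf, mirror image of the near one, hinged 82 mm to +x of the bed's middle; 0 = shut, grows in rad as it swings down
- start_top (a point): centre of the top face of the start button, grey, 36 mm across, in a black housing on the machine's top, 40 mm to -x and 145 mm to +y of the machine's origin; pressed straight down
- start (a joint): travel of the start button, m: 0 = up, 0.006 = fully down (takes 5 N; springs back)
- short_die: a second cutting die of the same make, not wanted: 84 mm long, 38 mm wide, 58 mm high. Origin: middle of its underside; y along its length
- slicker: turned pale wooden edge slicker, standing, 44 mm across, 115 mm high. Origin: centre of its foot
- awl: awl lying flat, wooden handle 85 mm long and 24 mm thick along its y axis, 50 mm steel point at +y. Origin: middle of the handle's underside
- oil_can: low aluminium can, 72 mm across, 55 mm high, standing. Origin: centre of its underside
There are look-alikes about, which are no part of the job. What is shaped like the strap_die but pink, red or turquoise is not meant.

How it is judged:
On the way, in this order (a step that is already met when the one before it is completed fails the run):
1. the long die is down inside the opening with both leaves held open (z of strap_die in the frame of bed below 0.05 m and horizontal distance between strap_die and bed below 0.05 m and value of joint each of leaf_near, leaf_far above 0.25 rad), for 0.05 s.
2. the long die lies flat on the bed between the rails and both leaves have swung shut (z of strap_die in the frame of bed between -0.004 and 0.004 m and x of strap_die in the frame of bed between -0.014 and 0.014 m and y of strap_die in the frame of bed between -0.033 and 0.033 m and angle between strap_die's own z axis and vertical below 0.08 rad and value of joint each of leaf_near, leaf_far below 0.08 rad), for 0.2 s.
3. the start button is fully down with the leaves shut (value of joint start above 0.0045 m and value of joint each of leaf_near, leaf_far below 0.08 rad), for 0.03 s.
At the end, for the whole second after the job is handed in: The long die lies at rest flat on the bed between the rails (underside within 4 mm of the bed, tilt under 0.08 rad, within 14 mm of the middle across and 33 mm along, turned less than 0.2 rad from the rails), both leaves are shut (under 0.08 rad) and the start button is up again (under 1.5 mm) (all of step 2 and angle between the y axis of strap_die and the y axis of bed, either way round below 0.2 rad and value of joint start below 0.0015 m and linear speed of strap_die below 0.01 m/s); the robot touches nothing.
It fails at once if the long die is dropped into the machine (faster than 0.5 m/s inside or just above the opening) (horizontal distance between strap_die and bed below 0.06 m and z of strap_die in the frame of bed below 0.11 m and linear speed of strap_die above 0.5 m/s).
It fails at once if the start button is pressed while a leaf is open (value of joint start above 0.003 m and value of joint any of leaf_near, leaf_far above 0.15 rad).
It fails at once if the shorter die, the slicker, the awl or the can is shifted by more than 25 mm (distance of any of short_die, slicker, awl, oil_can from where it was at the start of the episode above 0.025 m).
It also fails if it takes over 51 s, if anything falls off the work surface, if the arm or the gripper's body presses on something with over 40 N, if the wrist force passes 120 N, or if a joint passes its speed limit or range.

### The arm

A 7-joint arm with a two-finger parallel gripper is mounted at the origin on the work surface. World frame = base frame: x ahead of the robot, y to its left, z up, the work surface at z = 0. Lengths are in m, angles in rad, forces in N, time in s.
With the tool pointing down it reaches from about 0.425 to 0.875 m from the base axis. Payload 8.4 kg.
Tool frame: the origin (TCP) lies midway between the tips of the shut fingers; the grasp point (between the pads) lies 19 mm behind it (r.grip_depth is the x of the grasp point in the tool frame, in m); x points along the fingers, z is the direction in which the jaws open and shut, and the axes are right-handed (so a half turn about x gives the same grasp; the last joint's range is limited). The gripper opens to 85 mm and grips with 20 to 120 N. Pads are 22 mm wide; open, the fingers measure 114 mm over their backs; the gripper's body (76 mm by 85 mm) begins 54 mm behind the grasp point. The pads swing forward as they close: fully open they stand 13 mm farther back than shut.
Start: joints at [-1.222, 0.333, 0.04, 1.465, -0.013, 1.343, -0.059], TCP at [0.281, 0.586, 0.231] pointing down, gripper open.
Joint ranges: [-2.58, 2.58], [-0.38, 2.09], [-1.3, 1.39], [0.25, 2.4], [-1.5, 4.64], [0.08, 2.09], [-2.65, 2.65]. Speed limits (rad/s): [2.22, 2.22, 2.79, 2.79, 3.14, 3.14, 3.14].

### API

Orientations are given as a unit quaternion [x, y, z, w].
In Python, from bench import r gives the robot as it stands.
- The arm moves only by the shell command python3 -m pendant 'ROWS'. ROWS is JSON, a list of rows, each an object with "dp": the shift along the tool's x, y, z in cm, a list of three; "delta_rot": the turn, a rotation vector about the tool's x, y, z in degrees, a list of three; "hand": the finger opening in cm, from 0 to 8.54. A call has 1 to 8 rows; each row shifts and turns the pose as measured when the row begins, along the tool's axes as they then stand; what a row does not reach is not made up. A row lasts 1/10 s, in which the tool goes at most 50 mm and 8.59 degrees, less where a joint would pass 70% of its speed; a pose out of reach is approached as far as the arm can. A call with a gripper value outside its range is refused whole. The fingers move at their own pace and stop on an object; the grip force is fixed at half the most. Time passes only in rows, so rows that do not move let the fingers close. It gives the time, the measured TCP pose, the force and the opening at its end, in the units of the state.
- r.get_obs(): the state, without advancing time (a new reading comes with each control period).
- r.capture(name): name is "scene" or "top" or "wrist"; returns (picture, depth): 384x512x3 uint8, blue, green, red; 384x512 float32, m along the optical axis (not along the pixel's ray), 0 where there is no reading.
- r.camera_model(name): a dict with "K" (3x3 intrinsics, pixels), "distortion" ([k1, k2, p1, p2, k3] as OpenCV has them; the pictures are not rectified), "R" (3x3) and "t" (3): a world point X has camera coordinates R X + t; the wrist camera has in their place "mount" (4x4, takes a point from camera to tool coordinates, whose origin is the TCP and whose axes are the tool frame's). Camera axes: x right, y down, z forward; pixel columns grow to the right and rows downward; lengths in m; the calibration is good to about 2 mm. A picture is of the moment at which its call begins: read the wrist's pose just before it. camera_model takes no time and is no camera call.
- r.finish_job(): hands the job in, once; it reports no verdict.
Trained networks look in the newest picture that a camera, given by its name, has taken for a name from the list of things; names that differ only in an ending like _2 or _b are one class to them, and where a whole thing is asked for, a point or a joint stands for the part that bears it (a point fixed in the world has none). Each returns a list of dicts, best first, with "confidence" (0 to 1); they miss things now and then, are a little off and sometimes report something else, mostly with a low value. They report only what shows in the picture. A call takes as long as a camera call. They do not tell look-alikes from the thing itself.
- r.search_frame(target, camera): "extent" ([left, top, right, bottom] in pixels, round what is visible of it).
The state is a dict: "time": time; "joints": joint angles; "joint_velocities": joint speeds; "tau": joint torques, N m; "tcp_pos": TCP position; "tool_rot": TCP orientation; "ft_force": force on the tool from outside, world axes, zero at the start; "wrist_torque": the same for the moment, N m; "gripper_width": finger opening in m.
Only numpy, scipy, OpenCV 4.12 (cv2) and the standard library are available. Lean on these libraries where they do the work, as an engineer would, in place of code of your own. Each camera call takes 0.05 s, during which the arm holds its last target. There are 200 camera calls.

## Working session

There is one attempt and no reset: what is moved stays moved. The work goes in short steps, Python scripts to look and compute and a shell command to move; the robot and the scene stay as the last step left them, time stands still between calls to the robot, and variables do not carry over. Pictures are saved under pics/ and viewed, about 8 in all and at most 12, crops included, and the job is handed in when it is done.

```bash
ls; mkdir -p pics; python3 - <<'E'
from bench import r
import cv2,numpy as np
o=r.get_obs();print({k:np.round(v,3).tolist() for k,v in o.items()})
ims=[]
for c in ("scene","top"):
    im,d=r.capture(c);ims.append(im);np.save(f"{c}.npy",d);cv2.imwrite(f"pics/{c}0.png",im)
    m=r.camera_model(c);print(c,{k:np.round(v,3).tolist() for k,v in m.items()})
    for t in ("strap_die","short_die","machine","start_top"):
        print(c,t,[(x["confidence"],np.round(x["extent"]).tolist()) for x in r.search_frame(t,c)][:4])
print(r.camera_model("wrist"), r.grip_depth)
E
```

```text
pics
{'time': 0.0, 'joints': [-1.222, 0.334, 0.04, 1.466, -0.013, 1.343, -0.058], 'joint_velocities': [-0.0, 0.0, 0.0, 0.002, 0.002, -0.001, -0.0], 'tau': [-0.001, -65.855, 1.365, -40.557, 0.017, 0.012, 0.0], 'tcp_pos': [0.281, 0.585, 0.23], 'tool_rot': [-0.377, 0.599, 0.376, 0.598], 'ft_force': [-0.852, -0.071, 0.741], 'wrist_torque': [0.017, 0.067, 0.011], 'gripper_width': 0.086}
scene {'K': [[415.091, 0.0, 244.721], [0.0, 415.091, 187.803], [0.0, 0.0, 1.0]], 'distortion': [0.03, 0.0, 0.0, 0.0, 0.0], 'R': [[0.718, 0.696, 0.005], [0.603, -0.618, -0.505], [-0.348, 0.366, -0.863]], 't': [-0.339, -0.3, 1.28]}
scene strap_die [(0.87, [99.0, 192.0, 120.0, 247.0]), (0.83, [150.0, 210.0, 195.0, 250.0]), (0.74, [106.0, 312.0, 146.0, 382.0]), (0.56, [213.0, 227.0, 266.0, 248.0])]
scene short_die [(0.58, [170.0, 280.0, 199.0, 323.0]), (0.39, [149.0, 211.0, 194.0, 249.0])]
scene machine [(0.79, [245.0, 68.0, 410.0, 222.0])]
scene start_top []
top {'K': [[480.855, 0.0, 251.631], [0.0, 480.855, 201.871], [0.0, 0.0, 1.0]], 'distortion': [-0.008, 0.0, 0.0, 0.0, 0.0], 'R': [[-0.011, -1.0, 0.006], [
[... 232 characters left out ...]
.0, 178.0, 349.0, 197.0])]
top machine [(0.7, [91.0, 133.0, 221.0, 262.0])]
top start_top []
{'K': array([[315.31429333,   0.        , 257.39048008],
       [  0.        , 315.31429333, 192.95252201],
       [  0.        ,   0.        ,   1.        ]]), 'distortion': array([-0.05692966,  0.        ,  0.        ,  0.        ,  0.        ]), 'mount': array([[ 2.99249042e-04, -3.09910000e-01,  9.50765851e-01,
        -1.42665226e-01],
       [-5.16566579e-04, -9.50765814e-01, -3.09909825e-01,
         8.05229287e-02],
       [ 9.99999822e-01, -3.98393645e-04, -4.44604908e-04,
         1.91312571e-04],
       [ 0.00000000e+00,  0.00000000e+00,  0.00000000e+00,
         1.00000000e+00]])} -0.0187
```

View pics/top0.png

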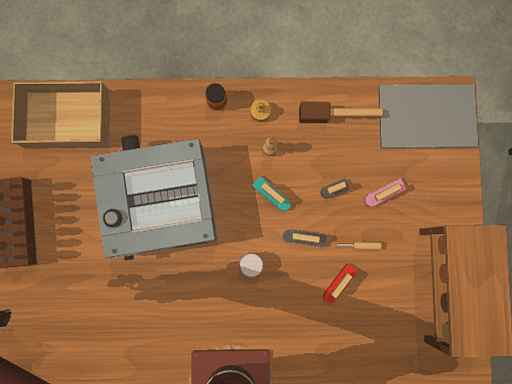

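View pics/scene0.png

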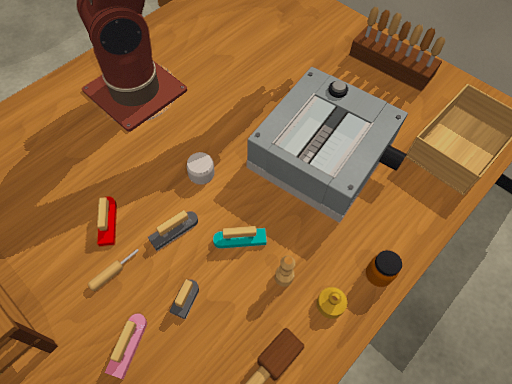

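The top view shows the long dark die at about (305,238), the short dark die at (335,188), coloured decoys in turquoise, pink and red, and the machine at (155,197) with its button at (112,217). The scene view agrees.

```bash
cat > h.py <<'E'
from bench import r
import cv2,numpy as np
from scipy.spatial.transform import Rotation as Ro
def pose():
    o=r.get_obs();return np.array(o["tcp_pos"]),Ro.from_quat(o["tool_rot"])
def cloud(c,d,p=None):
    """world points HxWx3"""
    m=r.camera_model(c);h,w=d.shape
    u,v=np.meshgrid(np.arange(w),np.arange(h))
    n=cv2.undistortPoints(np.stack([u,v],-1).reshape(-1,1,2).astype(float),np.array(m["K"]),np.array(m["distortion"])).reshape(h,w,2)
    X=np.dstack([n,np.ones((h,w))])*d[...,None]
    if c=="wrist":
        M=np.array(m["mount"]);X=X@M[:3,:3].T+M[:3,3];return p[1].apply(X.reshape(-1,3)).reshape(h,w,3)+p[0]
    return (X-np.array(m["t"]))@np.array(m["R"])
def rect(P,zlo,zhi,n=""):
    Q=P.reshape(-1,3);Q=Q[(Q[:,2]>zlo)&(Q[:,2]<zhi)]
    R=cv2.minAreaRect((Q[:,:2]*1000).astype(np.float32));print(n,len(Q),"rect mm",np.round(R[0],1),np.round(R[1],1),round(R[2],1),"medz",np.median(Q[:,2]).round(4))
    return R
E
python3 - <<'E'
from h import *
d=np.load("top.npy");P=cloud("top",d)
print("table z",np.median(P[290:320,180:280,2]))
b=P[120:275,80:230];rect(b,.12,.137,"mach")
z=b[...,2];print("hist",np.histogram(z,bins=np.arange(-.01,.2,.01)))
b=P[222:255,275:333];rect(b,.045,.07,"handle");rect(b,.01,.07,"die")
b=P[170:202,314:355];rect(b,.01,.07,"short")
d=np.load("scene.npy");S=cloud("scene",d)
b=S[60:225,240:415];rect(b,.12,.137,"machS")
b=S[205:253,145:200];rect(b,.045,.07,"handleS");rect(b,.01,.07,"dieS")
for c,Q,(u,v) in(("top",P,(112,217)),("scene",S,(338,88))):
    q=Q[v-9:v+10,u-10:u+11].reshape(-1,3);k=q[:,2]>.14;print(c,"button",k.sum(),q[k].mean(0),q[:,2].max())
E
```

```text
table z 0.00023179625035007787
mach 10334 rect mm [561.3 213.6] [291.5 312.5] 8.8 medz 0.1296
hist (array([4585, 6043,  113,   88,  643,  141,   77,   74,   99,  186,  274,
         62,   81, 5742, 4695,  139,  109,    0,    0,    0]), array([-0.01,  0.  ,  0.01,  0.02,  0.03,  0.04,  0.05,  0.06,  0.07,
        0.08,  0.09,  0.1 ,  0.11,  0.12,  0.13,  0.14,  0.15,  0.16,
        0.17,  0.18,  0.19]))
handle 171 rect mm [ 445.2 -224.5] [80.5 17.8] 81.4 medz 0.0575
die 533 rect mm [ 454.9 -226.3] [129.5  57.5] 81.2 medz 0.0201
short 332 rect mm [ 592.8 -319.1] [38.  85.8] 21.2 medz 0.0211
machS 10560 rect mm [560.9 213.4] [291.6 315.5] 8.9 medz 0.1292
handleS 291 rect mm [ 445.6 -224.2] [79.4 20.1] 80.1 medz 0.0567
dieS 884 rect mm [ 445.4 -224.1] [129.1  40.8] 81.4 medz 0.0194
top button 245 [0.50260667 0.3187926  0.14818488] 0.1582419179676163
scene button 229 [0.50918725 0.31120519 0.15086472] 0.9553511773086025
```

```bash
cat >> h.py <<'E'
def yawrot(a):
    """tool x down, tool z at world angle a (deg)"""
    z=np.array([np.cos(np.radians(a)),np.sin(np.radians(a)),0]);x=np.array([0,0,-1.]);return Ro.from_matrix(np.c_[x,np.cross(z,x),z])
def togo(target,a=None):
    p,R=pose();print("tcp",p.round(4),"z-axis deg",np.degrees(np.arctan2(*R.as_matrix()[[1,0],2])).round(2),"tilt",np.degrees(np.arccos(-R.as_matrix()[2,0])).round(2))
    print("dp cm",(R.inv().apply(np.array(target)-p)*100).round(2),end=" ")
    if a is not None:
        print("rot",np.degrees((R.inv()*yawrot(a)).as_rotvec()).round(2))
E
python3 - <<'E'
from h import *
togo([.5,.2,.25],-8.6); togo([.445,-.224,.25],-8.6);togo([.445,-.224,.25],171.4)
E
```

```text
tcp [0.2814 0.5859 0.2313] z-axis deg 64.34 tilt 0.01
dp cm [ -1.87 -36.41 -25.32] rot [72.94 -0.    0.  ]
tcp [0.2814 0.5859 0.2313] z-axis deg 64.34 tilt 0.01
dp cm [ -1.87 -49.81 -65.92] rot [72.94 -0.    0.  ]
tcp [0.2814 0.5859 0.2313] z-axis deg 64.34 tilt 0.01
dp cm [ -1.87 -49.81 -65.92] rot [-1.0706e+02 -0.0000e+00 -1.0000e-02]
```

```bash
python3 -m pendant '[{"dp":[-0.4,-4.9,-0.5],"delta_rot":[4.5,0,0],"hand":8.5},{"dp":[-0.4,-4.9,-0.5],"delta_rot":[4.5,0,0],"hand":8.5},{"dp":[-0.4,-4.9,-0.5],"delta_rot":[4.5,0,0],"hand":8.5},{"dp":[0,-4.9,-0.5],"delta_rot":[4.5,0,0],"hand":8.5},{"dp":[0,-4.9,-0.5],"delta_rot":[4.5,0,0],"hand":8.5},{"dp":[0,-4.9,-0.5],"delta_rot":[4.5,0,0],"hand":8.5},{"dp":[0,-4.9,-0.5],"delta_rot":[4.5,0,0],"hand":8.5},{"dp":[0,-4.9,-0.5],"delta_rot":[4.5,0,0],"hand":8.5}]'; python3 -c "
from h import *
togo([.445,-.224,.22],-8.6)"
```

```text
time: 1.3
tcp_pos: [0.5435, 0.3032, 0.2419]
tool_rot: [-0.17, 0.687, 0.172, 0.686]
ft_force: [0.5, -0.0, -0.0]
gripper_width: 0.0846
tcp [0.5435 0.3032 0.2419] z-axis deg 27.99 tilt 0.25
dp cm [  2.02 -41.94 -33.44] rot [36.59 -0.1  -0.23]
```

```bash
python3 -m pendant '[{"dp":[0,-4.6,-1.7],"delta_rot":[4.6,0,0],"hand":8.5},{"dp":[0,-4.6,-1.7],"delta_rot":[4.6,0,0],"hand":8.5},{"dp":[0,-4.6,-1.7],"delta_rot":[4.6,0,0],"hand":8.5},{"dp":[0,-4.6,-1.7],"delta_rot":[4.6,0,0],"hand":8.5},{"dp":[0,-4.6,-1.7],"delta_rot":[4.6,0,0],"hand":8.5},{"dp":[0,-4.6,-1.7],"delta_rot":[4.6,0,0],"hand":8.5},{"dp":[0,-4.6,-1.7],"delta_rot":[4.6,0,0],"hand":8.5},{"dp":[0,-4.6,-1.7],"delta_rot":[4.6,0,0],"hand":8.5}]'; python3 -c "
from h import *
togo([.445,-.224,.2],-8.6)"
```

```text
time: 2.1
tcp_pos: [0.484, -0.0851, 0.2408]
tool_rot: [0.067, 0.703, -0.064, 0.705]
ft_force: [1.5, -0.7, 0.2]
gripper_width: 0.085
tcp [ 0.484  -0.0851  0.2408] z-axis deg -10.65 tilt 0.24
dp cm [  4.03 -14.39  -1.28] rot [-2.05  0.09 -0.22]
```

```bash
python3 -m pendant '[{"dp":[1,-4.6,-0.4],"delta_rot":[-1,0,0],"hand":8.5},{"dp":[1,-4.6,-0.4],"delta_rot":[-1,0,0],"hand":8.5},{"dp":[1,-4.4,-0.4],"delta_rot":[0,0,0],"hand":8.5},{"dp":[1,-0.5,0],"delta_rot":[0,0,0],"hand":8.5},{"dp":[0,0,0],"delta_rot":[0,0,0],"hand":8.5}]'; python3 - <<'E'
from h import *
p=pose();im,d=r.capture("wrist");P=cloud("wrist",d,p);cv2.imwrite("pics/w1.png",im)
k=(abs(P[...,0]-.445)<.09)&(abs(P[...,1]+.224)<.075)&(d>0)
rect(P[k],.05,.065,"handle");rect(P[k],.008,.065,"die")
togo([.445,-.224,.2],-8.6)
E
```

```text
time: 2.6
tcp_pos: [0.443, -0.2335, 0.201]
tool_rot: [0.06, 0.702, -0.056, 0.708]
ft_force: [-0.1, 1.1, 1.0]
gripper_width: 0.0845
handle 1532 rect mm [ 444.  -224.8] [78.  17.4] 81.1 medz 0.0578
die 4395 rect mm [ 461.3 -207.2] [179.6  85.3] 53.9 medz 0.0186
tcp [ 0.4433 -0.2335  0.2018] z-axis deg -9.34 tilt 0.61
dp cm [0.18 0.97 0.01] rot [-0.74  0.5  -0.35]
```

View pics/w1.png

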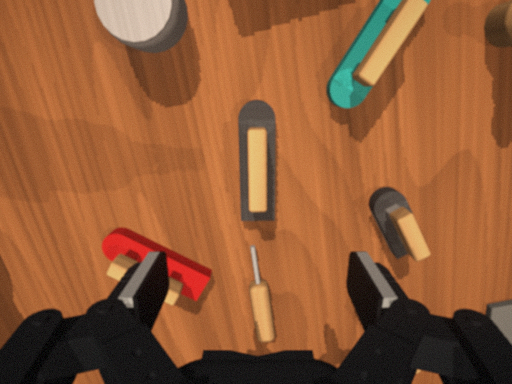

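The wrist view shows the long die centred at (257,160), rounded end towards the machine. The awl tip is clear of it at (255,250).

```bash
python3 -m pendant '[{"dp":[3,0.9,0],"delta_rot":[-0.5,0.5,-0.4],"hand":6},{"dp":[4,0,0],"delta_rot":[0,0,0],"hand":6},{"dp":[3,0,0],"delta_rot":[0,0,0],"hand":6},{"dp":[0,0,0],"delta_rot":[0,0,0],"hand":6}]'; python3 -c "
from h import *
togo([.4445,-.2245,.029],-8.8)"
```

```text
time: 3.05
tcp_pos: [0.4505, -0.2186, 0.102]
tool_rot: [0.052, 0.703, -0.051, 0.707]
ft_force: [-0.9, 0.4, 0.2]
gripper_width: 0.0602
tcp [ 0.4505 -0.2186  0.102 ] z-axis deg -8.33 tilt 0.32
dp cm [ 7.3  -0.68 -0.55] rot [ 0.47  0.32 -0.06]
```

```bash
python3 -m pendant '[{"dp":[2.5,-0.6,-0.5],"delta_rot":[0.4,0.3,0],"hand":6},{"dp":[2.4,0,0],"delta_rot":[0,0,0],"hand":6},{"dp":[1.5,0,0],"delta_rot":[0,0,0],"hand":6},{"dp":[0,0,0],"delta_rot":[0,0,0],"hand":6}]'; python3 -c "
from h import *
togo([.4445,-.2245,.029],-8.8)"
```

```text
time: 3.45
tcp_pos: [0.4508, -0.2199, 0.0415]
tool_rot: [0.052, 0.703, -0.05, 0.707]
ft_force: [-0.3, -0.1, -0.0]
gripper_width: 0.0599
tcp [ 0.4508 -0.2199  0.0415] z-axis deg -8.28 tilt 0.34
dp cm [ 1.24 -0.55 -0.56] rot [ 0.52  0.3  -0.15]
```

```bash
python3 -m pendant '[{"dp":[0.5,-0.7,-0.7],"delta_rot":[0.5,0.3,0],"hand":6},{"dp":[0.4,-0.2,-0.2],"delta_rot":[0,0,0],"hand":6},{"dp":[0.3,0,0],"delta_rot":[0,0,0],"hand":6},{"dp":[0,0,0],"delta_rot":[0,0,0],"hand":6}]'; python3 -c "
from h import *
togo([.4445,-.2245,.029],-8.8)"
```

```text
time: 3.85
tcp_pos: [0.4424, -0.2282, 0.0322]
tool_rot: [0.055, 0.703, -0.053, 0.707]
ft_force: [0.3, 0.1, 0.0]
gripper_width: 0.0598
tcp [ 0.4424 -0.2282  0.0322] z-axis deg -8.77 tilt 0.3
dp cm [0.33 0.4  0.15] rot [ 0.04  0.24 -0.18]
```

```bash
python3 -m pendant '[{"dp":[0.3,0.4,0.1],"delta_rot":[0,0.2,-0.2],"hand":6},{"dp":[0,0,0],"delta_rot":[0,0,0],"hand":6},{"dp":[0,0,0],"delta_rot":[0,0,0],"hand":1},{"dp":[0,0,0],"delta_rot":[0,0,0],"hand":1},{"dp":[0,0,0],"delta_rot":[0,0,0],"hand":1},{"dp":[0,0,0],"delta_rot":[0,0,0],"hand":1},{"dp":[0,0,0],"delta_rot":[0,0,0],"hand":1}]'; python3 -c "
from h import *
togo([.4445,-.2245,.029],-8.8)"
```

```text
time: 4.55
tcp_pos: [0.4452, -0.224, 0.0299]
tool_rot: [0.054, 0.704, -0.054, 0.706]
ft_force: [1.0, 0.2, -1.5]
gripper_width: 0.017
tcp [ 0.4452 -0.224   0.0299] z-axis deg -8.74 tilt 0.12
dp cm [ 0.09 -0.06 -0.06] rot [0.06 0.12 0.02]
```

```bash
python3 -m pendant '[{"dp":[-2,0,0],"delta_rot":[0,0,0],"hand":1},{"dp":[-4,0,0],"delta_rot":[0,0,0],"hand":1},{"dp":[-4.5,0,0],"delta_rot":[0,0,0],"hand":1},{"dp":[-4.5,0,0],"delta_rot":[0,0,0],"hand":1},{"dp":[-4,0,0],"delta_rot":[0,0,0],"hand":1},{"dp":[-2,0,0],"delta_rot":[0,0,0],"hand":1},{"dp":[0,0,0],"delta_rot":[0,0,0],"hand":1}]'; python3 - <<'E'
from h import *
o=r.get_obs();print(o["ft_force"],o["gripper_width"])
togo([.5658,.1839,.23],8.8)
E
```

```text
time: 5.25
tcp_pos: [0.4405, -0.2231, 0.2436]
tool_rot: [0.055, 0.708, -0.055, 0.702]
ft_force: [-0.2, 0.1, -3.6]
gripper_width: 0.0174
[-0.21542314  0.05287045 -3.56183465] 0.017377710512646864
tcp [ 0.4405 -0.2231  0.2436] z-axis deg -8.87 tilt 0.48
dp cm [ 1.28 42.15  6.11] rot [-17.67  -0.48  -0.05]
```

```bash
python3 -m pendant '[{"dp":[0,3,0.9],"delta_rot":[-2,0,0],"hand":1},{"dp":[0,4.5,1.3],"delta_rot":[-2,0,0],"hand":1},{"dp":[0,4.5,1.3],"delta_rot":[-2,0,0],"hand":1},{"dp":[0,4.5,1.3],"delta_rot":[-2,0,0],"hand":1},{"dp":[0,4.5,1.3],"delta_rot":[-2,0,0],"hand":1},{"dp":[0,4.5,1.3],"delta_rot":[-2,0,0],"hand":1},{"dp":[0,4.5,1.3],"delta_rot":[-2,0,0],"hand":1},{"dp":[0,4,1.3],"delta_rot":[-2,0,0],"hand":1}]'; python3 - <<'E'
from h import *
togo([.5658,.1839,.23],8.8)
E
```

```text
time: 6.05
tcp_pos: [0.5468, 0.116, 0.2272]
tool_rot: [-0.042, 0.714, 0.041, 0.697]
ft_force: [0.8, -0.6, -4.1]
gripper_width: 0.0168
tcp [0.5468 0.116  0.2272] z-axis deg 6.76 tilt 1.36
dp cm [-0.34  6.52  2.68] rot [-2.04 -1.36 -0.08]
```

```bash
python3 -m pendant '[{"dp":[0,3,1.3],"delta_rot":[-1,-0.7,0],"hand":1},{"dp":[0,2.4,1],"delta_rot":[-1,-0.7,0],"hand":1},{"dp":[0,0.5,0.2],"delta_rot":[0,0,0],"hand":1},{"dp":[0,0,0],"delta_rot":[0,0,0],"hand":1}]'; python3 - <<'E'
from h import *
p=pose();im,d=r.capture("wrist");P=cloud("wrist",d,p);im2,d2=r.capture("scene");S=cloud("scene",d2)
cv2.imwrite("pics/w2.png",np.hstack([cv2.resize(im,(400,300)),cv2.resize(im2[40:280,180:500],(400,300))]))
for n,Q,(a,b) in(("w",P,(.118,.137)),("s",S,(.12,.137))):
    Q=Q.reshape(-1,3);k=(abs(Q[:,0]-.561)<.2)&(abs(Q[:,1]-.2135)<.22);rect(Q[k],a,b,n)
# held die in tool-ish frame
B=np.array([.5658,.1839,0]);
rel=(P-p[0])
for n,Q in(("w",P),("s",S)):
    k=(Q[...,2]>.165)&(Q[...,2]<.225)&(abs(Q[...,0]-p[0][0])<.08)&(abs(Q[...,1]-p[0][1])<.08);print(n,k.sum());rect(Q[k],.165,.225,"die "+n)
togo([.5658,.1839,.23],8.8)
E
```

```text
time: 6.45
tcp_pos: [0.5625, 0.1861, 0.2193]
tool_rot: [-0.058, 0.707, 0.057, 0.703]
ft_force: [0.5, -0.4, -3.6]
gripper_width: 0.0172
w 93216 rect mm [562.  197.8] [290.8 260.1] 9.1 medz 0.1296
s 9270 rect mm [561.2 212.4] [291.5 314.4] 8.8 medz 0.1291
w 5954
die w 5954 rect mm [561.7 184.1] [ 38.7 130.4] 8.5 medz 0.2074
s 475
die s 475 rect mm [564.7 176.6] [ 39.7 116.9] 8.3 medz 0.2068
tcp [0.5626 0.1848 0.2198] z-axis deg 9.18 tilt 0.33
dp cm [-1.02 -0.14  0.3 ] rot [ 0.38 -0.32  0.05]
```

View pics/w2.png

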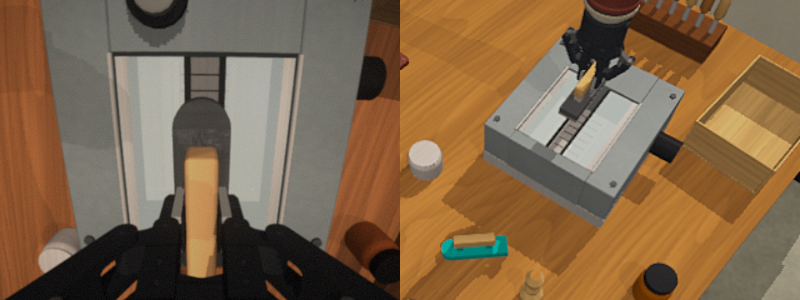

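The die is centred in the grip, aligned with the machine and about 3 mm off the middle. Descending.

```bash
python3 -m pendant '[{"dp":[0.5,-0.1,0.3],"delta_rot":[0.4,-0.3,0],"hand":1},{"dp":[1.5,0,0],"delta_rot":[0,0,0],"hand":1},{"dp":[1.5,0,0],"delta_rot":[0,0,0],"hand":1},{"dp":[1.5,0,0],"delta_rot":[0,0,0],"hand":1},{"dp":[1,0,0],"delta_rot":[0,0,0],"hand":1},{"dp":[0,0,0],"delta_rot":[0,0,0],"hand":1}]'; python3 - <<'E'
from h import *
togo([.5658,.1839,.067],8.8)
E
```

```text
time: 7.15
tcp_pos: [0.567, 0.1767, 0.1557]
tool_rot: [-0.05, 0.704, 0.05, 0.706]
ft_force: [-1.4, 1.2, -0.1]
gripper_width: 0.0167
tcp [0.567  0.1767 0.1557] z-axis deg 8.13 tilt 0.15
dp cm [ 8.87  0.74 -0.03] rot [-0.67  0.13  0.07]
```

```bash
python3 -m pendant '[{"dp":[1,0.6,0],"delta_rot":[-0.6,0,0],"hand":1},{"dp":[1.5,0,0],"delta_rot":[0,0,0],"hand":1},{"dp":[1.5,0,0],"delta_rot":[0,0,0],"hand":1},{"dp":[1.5,0,0],"delta_rot":[0,0,0],"hand":1},{"dp":[0.8,0,0],"delta_rot":[0,0,0],"hand":1},{"dp":[0,0,0],"delta_rot":[0,0,0],"hand":1}]'; python3 - <<'E'
from h import *
togo([.5658,.1839,.067],8.8)
E
```

```text
time: 7.75
tcp_pos: [0.5685, 0.1835, 0.0901]
tool_rot: [-0.054, 0.702, 0.054, 0.708]
ft_force: [1.0, 0.0, -0.2]
gripper_width: 0.0166
tcp [0.5685 0.1835 0.0901] z-axis deg 8.78 tilt 0.46
dp cm [ 2.31  0.09 -0.28] rot [-0.02  0.46 -0.  ]
```

```bash
python3 -m pendant '[{"dp":[0.9,0.1,-0.3],"delta_rot":[0,0.4,0],"hand":1},{"dp":[0.7,0,0],"delta_rot":[0,0,0],"hand":1},{"dp":[0.3,0,0],"delta_rot":[0,0,0],"hand":1},{"dp":[0,0,0],"delta_rot":[0,0,0],"hand":1}]'; python3 - <<'E'
from h import *
togo([.5658,.1839,.065],8.8)
p=pose();im,d=r.capture("wrist");P=cloud("wrist",d,p)
cv2.imwrite("pics/w3.png",im)
Q=P.reshape(-1,3);k=(abs(Q[:,0]-p[0][0])<.02)&(abs(Q[:,1]-p[0][1])<.09)&(d.ravel()>0);print(np.histogram(Q[k][:,2],bins=np.arange(.03,.14,.004)))
E
```

```text
time: 8.15
tcp_pos: [0.5661, 0.1845, 0.0703]
tool_rot: [-0.054, 0.704, 0.054, 0.706]
ft_force: [0.7, -0.3, -3.1]
gripper_width: 0.017
tcp [0.5661 0.1845 0.0703] z-axis deg 8.8 tilt 0.14
dp cm [ 0.53 -0.05 -0.04] rot [ 0.    0.14 -0.02]
(array([ 240, 4384,  157,   45,   37,   37, 1243, 3625,    0,    0,   14,
         98,  252,  291,  661, 2859, 3509, 4257,  261,  662,  268,  614,
        458,  457,  378,   38,  445]), array([0.03 , 0.034, 0.038, 0.042, 0.046, 0.05 , 0.054, 0.058, 0.062,
       0.066, 0.07 , 0.074, 0.078, 0.082, 0.086, 0.09 , 0.094, 0.098,
       0.102, 0.106, 0.11 , 0.114, 0.118, 0.122, 0.126, 0.13 , 0.134,
       0.138]))
```

View pics/w3.png

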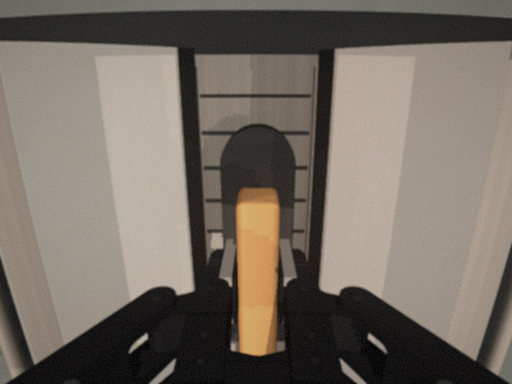

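Both leaves are held open on the fingers. The die (at about (257,180)) is centred between the rails and roughly 5 mm above the bed.

```bash
python3 -m pendant '[{"dp":[0.3,0,0],"delta_rot":[0,0.1,0],"hand":1},{"dp":[0.2,0,0],"delta_rot":[0,0,0],"hand":1},{"dp":[0,0,0],"delta_rot":[0,0,0],"hand":1}]'; python3 - <<'E'
from h import *
togo([.5658,.1839,.065],8.8)
p=pose();im,d=r.capture("wrist");P=cloud("wrist",d,p)
Q=P.reshape(-1,3);k=(abs(Q[:,0]-p[0][0])<.02)&(abs(Q[:,1]-p[0][1])<.09)&(d.ravel()>0);z=Q[k][:,2]
print("bed",np.median(z[(z>.03)&(z<.042)]),"base top",np.median(z[(z>.046)&(z<.064)]))
E
```

```text
time: 8.5
tcp_pos: [0.5662, 0.1846, 0.0655]
tool_rot: [-0.054, 0.705, 0.055, 0.705]
ft_force: [-0.2, -0.2, -1.8]
gripper_width: 0.0169
tcp [0.5662 0.1846 0.0655] z-axis deg 8.8 tilt 0.07
dp cm [ 0.05 -0.06 -0.05] rot [ 0.    0.05 -0.04]
bed 0.03521179698478537 base top 0.05368355578899711
```

```bash
python3 -m pendant '[{"dp":[0.1,0,0],"delta_rot":[0,0,0],"hand":1},{"dp":[0.1,0,0],"delta_rot":[0,0,0],"hand":1}]'
```

```text
time: 8.75
tcp_pos: [0.5665, 0.1847, 0.0649]
tool_rot: [-0.054, 0.705, 0.055, 0.705]
ft_force: [-7.8, -1.6, 14.5]
gripper_width: 0.0168
```

Contact with the bed is felt, so I release and withdraw.

```bash
python3 -m pendant '[{"dp":[0,0,0],"delta_rot":[0,0,0],"hand":2.9},{"dp":[0,0,0],"delta_rot":[0,0,0],"hand":2.9},{"dp":[0,0,0],"delta_rot":[0,0,0],"hand":2.9}]'; python3 - <<'E'
from h import *
togo([.5658,.1839,.065],8.8)
p=pose();im,d=r.capture("wrist");P=cloud("wrist",d,p)
Q=P.reshape(-1,3);k=(abs(Q[:,0]-p[0][0])<.02)&(abs(Q[:,1]-p[0][1])<.09)&(d.ravel()>0);z=Q[k][:,2]
print("bed",np.median(z[(z>.03)&(z<.042)]),"base top",np.median(z[(z>.046)&(z<.064)]))
E
```

```text
time: 9.05
tcp_pos: [0.5669, 0.1847, 0.0647]
tool_rot: [-0.054, 0.704, 0.055, 0.706]
ft_force: [0.8, 0.2, -2.6]
gripper_width: 0.0288
tcp [0.5669 0.1847 0.0647] z-axis deg 8.79 tilt 0.15
dp cm [-0.03 -0.06 -0.12] rot [-0.01  0.13 -0.07]
bed 0.035199065493986874 base top 0.05300373411449819
```

```bash
python3 -m pendant '[{"dp":[-1,0,0],"delta_rot":[0,0,0],"hand":2.9},{"dp":[-1.5,0,0],"delta_rot":[0,0,0],"hand":2.9},{"dp":[-2,0,0],"delta_rot":[0,0,0],"hand":2.9},{"dp":[-2,0,0],"delta_rot":[0,0,0],"hand":2.9},{"dp":[-2.5,0,0],"delta_rot":[0,0,0],"hand":2.9},{"dp":[-3,0,0],"delta_rot":[0,0,0],"hand":2.9},{"dp":[-3.5,0,0],"delta_rot":[0,0,0],"hand":2.9},{"dp":[-2,0,0],"delta_rot":[0,0,0],"hand":2.9}]'; python3 - <<'E'
from h import *
p=pose();im,d=r.capture("wrist");P=cloud("wrist",d,p)
cv2.imwrite("pics/w4.png",im)
yaw=np.radians(8.8);c,s=np.cos(yaw),np.sin(yaw)
q=(P-[.5658,.1839,0]);q=np.stack([c*q[...,0]+s*q[...,1],-s*q[...,0]+c*q[...,1],q[...,2]],-1)
for a,b in((-.075,-.025),(.025,.075)):
    k=(q[...,0]>a)&(q[...,0]<b)&(abs(q[...,1])<.08)&(d>0);print("leaf z",np.percentile(q[k][:,2],[5,50,95]).round(4))
k=(abs(q[...,0])<.03)&(abs(q[...,1])<.1)&(d>0);rect(q[k],.065,.1,"bar");rect(q[k],.046,.06,"base")
togo([.504,.321,.24],8.8)
S=cloud("scene",r.capture("scene")[1]);k=(abs(S[...,0]-.504)<.03)&(abs(S[...,1]-.321)<.03);rect(S[k],.153,.175,"button");
E
```

```text
time: 9.9
tcp_pos: [0.5565, 0.183, 0.2355]
tool_rot: [-0.058, 0.714, 0.051, 0.696]
ft_force: [0.5, -0.7, -0.0]
gripper_width: 0.0291
leaf z [0.1268 0.2825 0.3202]
leaf z [0.1267 0.1285 0.3165]
bar 1752 rect mm [ 0.2 29.8] [ 59.6 138.8] 0.1 medz 0.0927
base 2105 rect mm [ 0.3 17. ] [164.   33.2] 90.0 medz 0.053
tcp [0.5577 0.1833 0.2386] z-axis deg 8.86 tilt 1.27
dp cm [-0.16 14.43 -3.19] rot [ 0.06 -1.23  0.33]
button 5 rect mm [501.9 309.4] [ 6.5 18.2] 29.8 medz 0.154
```

View pics/w4.png

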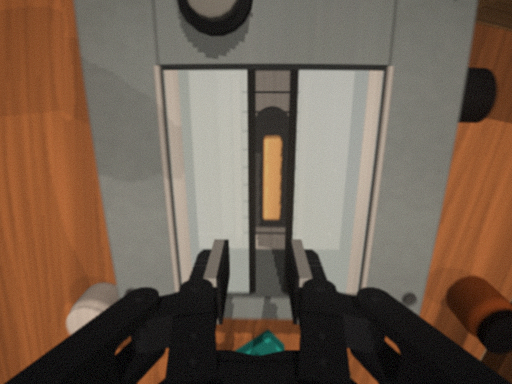

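The leaves read level at z ≈ 0.127 and the die lies midway at (272,165). Next is the button, with the fingers shut.

```bash
python3 -m pendant '[{"dp":[0,3,-0.6],"delta_rot":[0,-0.7,0.3],"hand":0},{"dp":[0,2,-0.6],"delta_rot":[0,-0.5,0],"hand":0},{"dp":[0,0.5,0],"delta_rot":[0,0,0],"hand":0},{"dp":[0,0,0],"delta_rot":[0,0,0],"hand":0},{"dp":[0,0,0],"delta_rot":[0,0,0],"hand":0}]'; python3 - <<'E'
from h import *
p=pose();im,d=r.capture("wrist");P=cloud("wrist",d,p)
cv2.imwrite("pics/w5.png",im)
k=(abs(P[...,0]-.504)<.035)&(abs(P[...,1]-.321)<.035)&(d>0)
print(np.histogram(P[k][:,2],bins=np.arange(.124,.17,.003)))
rect(P[k],.151,.17,"button");rect(P[k],.135,.17,"housing")
yaw=np.radians(8.8);c,s=np.cos(yaw),np.sin(yaw)
q=(P-[.5658,.1839,0]);q=np.stack([c*q[...,0]+s*q[...,1],-s*q[...,0]+c*q[...,1],q[...,2]],-1)
k=(abs(q[...,0])<.014)&(abs(q[...,1])<.09)&(d>0);rect(q[k],.085,.1,"bar, bed frame")
togo([.504,.321,.2],8.8)
E
```

```text
time: 10.5
tcp_pos: [0.5373, 0.2346, 0.24]
tool_rot: [-0.053, 0.704, 0.054, 0.706]
ft_force: [0.3, 0.2, 0.3]
gripper_width: -0.0001
(array([   0, 2146, 2649,    1,    1, 1006,  950,    4,  277, 1832,    0,
          0,    0,    0,    0]), array([0.124, 0.127, 0.13 , 0.133, 0.136, 0.139, 0.142, 0.145, 0.148,
       0.151, 0.154, 0.157, 0.16 , 0.163, 0.166, 0.169]))
button 1832 rect mm [502.7 319.1] [33.7 34.3] 82.9 medz 0.1521
housing 4070 rect mm [502.8 319. ] [51.2 50.2] 8.1 medz 0.1501
bar, bed frame 1007 rect mm [0.4 7.5] [17.8 65.1] 0.5 medz 0.0927
tcp [0.5374 0.2344 0.24  ] z-axis deg 8.66 tilt 0.12
dp cm [ 4.    9.06 -2.  ] rot [-0.14  0.11 -0.02]
```

```bash
python3 -m pendant '[{"dp":[0,4,-1],"delta_rot":[0,0,0],"hand":0},{"dp":[1,3.5,-0.9],"delta_rot":[0,0,0],"hand":0},{"dp":[2,1,-0.2],"delta_rot":[0,0,0],"hand":0},{"dp":[2,0,0],"delta_rot":[0,0,0],"hand":0},{"dp":[1.5,0,0],"delta_rot":[0,0,0],"hand":0},{"dp":[0,0,0],"delta_rot":[0,0,0],"hand":0}]'; python3 - <<'E'
from h import *
togo([.5028,.319,.146],8.8)
E
```

```text
time: 11.15
tcp_pos: [0.5074, 0.3111, 0.1729]
tool_rot: [-0.05, 0.704, 0.049, 0.706]
ft_force: [-1.3, 0.0, 0.2]
gripper_width: 0.0001
tcp [0.5074 0.3111 0.1729] z-axis deg 8.05 tilt 0.2
dp cm [ 2.68  0.85 -0.35] rot [-0.75  0.15  0.14]
```

```bash
python3 -m pendant '[{"dp":[0.5,0.8,-0.4],"delta_rot":[-0.7,0,0],"hand":0},{"dp":[0.6,0,0],"delta_rot":[0,0,0],"hand":0},{"dp":[0.5,0,0],"delta_rot":[0,0,0],"hand":0},{"dp":[0.4,0,0],"delta_rot":[0,0,0],"hand":0},{"dp":[0,0,0],"delta_rot":[0,0,0],"hand":0}]'; python3 - <<'E'
from h import *
togo([.5028,.319,.146],8.8)
E
```

```text
time: 11.65
tcp_pos: [0.5041, 0.3176, 0.1535]
tool_rot: [-0.054, 0.703, 0.053, 0.707]
ft_force: [-0.3, -0.0, -0.0]
gripper_width: 0.0001
tcp [0.5041 0.3176 0.1535] z-axis deg 8.64 tilt 0.3
dp cm [ 0.75  0.16 -0.11] rot [-0.16  0.28  0.1 ]
```

```bash
python3 -m pendant '[{"dp":[0.4,0,0],"delta_rot":[0,0,0],"hand":0},{"dp":[0.4,0,0],"delta_rot":[0,0,0],"hand":0},{"dp":[0.2,0,0],"delta_rot":[0,0,0],"hand":0}]'
```

```text
time: 11.95
tcp_pos: [0.5048, 0.3179, 0.1457]
tool_rot: [-0.053, 0.703, 0.053, 0.707]
ft_force: [-9.4, -5.7, 25.7]
gripper_width: 0.0001
```

The button has bottomed: 26 N, about 6 mm of travel. Lifting off.

```bash
python3 -m pendant '[{"dp":[0,0,0],"delta_rot":[0,0,0],"hand":0},{"dp":[-1,0,0],"delta_rot":[0,0,0],"hand":0},{"dp":[-3,0,0],"delta_rot":[0,0,0],"hand":0},{"dp":[-4,-2,0],"delta_rot":[0,0,0],"hand":0},{"dp":[-3,-4,0],"delta_rot":[0,0,0],"hand":0},{"dp":[0,-3,0],"delta_rot":[0,0,0],"hand":0},{"dp":[0,0,0],"delta_rot":[0,0,0],"hand":0},{"dp":[0,0,0],"delta_rot":[0,0,0],"hand":0}]'; python3 - <<'E'
from h import *
print(r.get_obs()["ft_force"])
p=pose();im,d=r.capture("wrist");P=cloud("wrist",d,p)
im2,d2=r.capture("top");cv2.imwrite("pics/w6.png",np.hstack([cv2.resize(im,(400,300)),cv2.resize(im2,(400,300))]))
k=(abs(P[...,0]-.504)<.035)&(abs(P[...,1]-.321)<.035)&(d>0);rect(P[k],.146,.17,"button")
yaw=np.radians(8.8);c,s=np.cos(yaw),np.sin(yaw)
q=(P-[.5658,.1839,0]);q=np.stack([c*q[...,0]+s*q[...,1],-s*q[...,0]+c*q[...,1],q[...,2]],-1)
for a,b in((-.06,-.025),(.025,.06)):
    k=(q[...,0]>a)&(q[...,0]<b)&(abs(q[...,1])<.08)&(d>0)&(q[...,2]<.14);print("leaf z",k.sum(),np.percentile(q[k][:,2],[5,50,95]).round(4))
k=(abs(q[...,0])<.014)&(abs(q[...,1])<.09)&(d>0);rect(q[k],.085,.1,"bar, bed frame")
T=cloud("top",d2);rect(T[170:202,314:355],.01,.07,"short")
E
```

```text
time: 12.75
tcp_pos: [0.5183, 0.2262, 0.2635]
tool_rot: [-0.053, 0.702, 0.054, 0.708]
ft_force: [-0.2, 1.4, 0.3]
gripper_width: 0.0001
[-0.24343691  1.38049133  0.33673356]
button 1772 rect mm [502.9 319.6] [34.6 35.1] 7.1 medz 0.1519
leaf z 3439 [0.1264 0.1275 0.1286]
leaf z 5363 [0.0356 0.1275 0.1286]
bar, bed frame 1183 rect mm [0.  0.4] [78.8 18.2] 89.9 medz 0.0926
short 335 rect mm [ 596.  -327.7] [ 38.1 104.9] 21.3 medz 0.0205
```

View pics/w6.png

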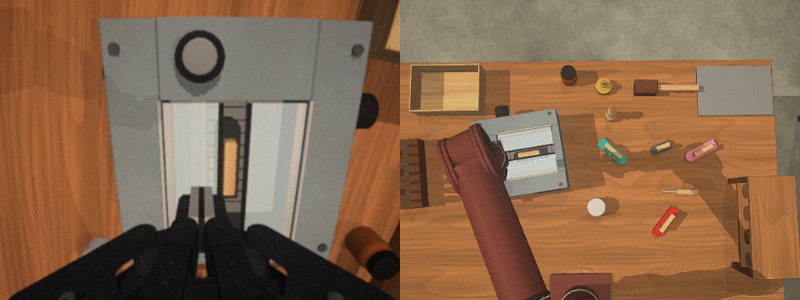

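The last look shows the button up, both leaves level, the die centred on the bed at (230,165), and the gripper in free air.

```bash
python3 -c "
from bench import r
print(r.finish_job())"
```

```text
the job is handed in; nothing more can be done
None
```

The long strap-end die is lying on the bed between the rails, both leaves are shut, and the start button was pressed once they had closed. I handed the job in at about 13 s; no verdict was reported.

**What I did:** I pinched the die by its bar, pushed it down between the leaves and lowered it until the wrist force showed contact with the bed (14.5 N). I then opened the fingers to 29 mm, withdrew and checked the leaves. The button press bottomed out at about 6 mm of travel and 26 N before I lifted off.

**Last checks, from the wrist camera:**
- **Die:** the bar was within 0.5 mm of the bed's middle and 0.1° of the rails. Its height matched the die lying flat.
- **Leaves:** both level at a median height of 127.5 mm.
- **Button:** up again, its top at 151.9 mm against 152.1 mm before the press.
- **Arm:** the gripper was in free air with no contact force.

**Two readings disagreed:**
- **Far leaf:** its lowest 5% of depth points read at bed level. I put this down to seeing through the gap at the leaf's edge, since the rest read level.
- **Shorter die:** the final depth outline came out 105 mm long against 86 mm at the start, with its centre about 9 mm off. In the picture it is where it was, and the arm never came near it, so I took this for stray pixels.

I checked the slicker, awl and can only by eye in the final top view, where they stand where they were.

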